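Ice from the jug into the glass

ROBOT

A 6-joint arm with a two-finger parallel gripper is mounted at the origin on a cart in front of the work surface, level with it; the furniture and walls round the work are solid. World frame = base frame: x ahead of the robot, y to its left, z up, the work surface at z = 0. Lengths are in mm, angles in rad, forces in N, time in s.
With the tool pointing down it reaches from about 375 to 825 mm from the base axis. Payload 5.5 kg.
Tool frame: the origin (TCP) lies on the centre line of the jaws, within the pads' length; the fingertips stand 8 mm ahead of it and the grasp point (between the pads) lies 11 mm behind it; y points along the fingers, x is the direction in which the jaws open and shut, and the axes are right-handed (so a half turn about y gives the same grasp; the last joint's range is limited). The gripper opens to 85 mm and grips with 20 to 120 N. Pads are 22 mm wide; open, the fingers measure 114 mm over their backs; the gripper's body (76 mm by 85 mm) begins 54 mm behind the grasp point. The pads swing forward as they close: fully open they stand 13 mm farther back than shut.
Start: joints at [-1.282, 0.314, -0.047, 1.21, 0, 1.571], TCP at [170.878, -575.148, 239.299] pointing down, gripper open.
Joint ranges: [-2.67, 2.67], [-0.69, 1.73], [-1.03, 1.25], [-2.08, 2.16], [-1.42, 1.45], [-3.14, 3.14]. Speed limits (rad/s): [2.39, 2.39, 3.01, 3.14, 3.14, 3.14].

INTERFACE

Orientations are given as a 3x3 rotation matrix whose columns are the frame's x, y, z axes.
In Python, from station import ctrl, vision, finder gives the robot as it stands.
- The arm moves only by the shell command python3 -m pendant 'ROWS' [OPENING]. ROWS is JSON, a list of rows, each an object of numbers: "x", "y", "z": the shift along the tool's x, y, z in mm; "rx", "ry", "rz": the turn, a rotation vector about the tool's x, y, z in rad. A call has 1 to 12 rows; each row shifts and turns the commanded pose from where the row before left it, along the tool's axes as they then stand; what a row does not reach is not made up. A row lasts 1/8 s, in which the tool goes at most 62.5 mm and 10.7 degrees, less where a joint would pass 70% of its speed; a pose out of reach is approached as far as the arm can. A call with a gripper value outside its range is refused whole. OPENING is the finger opening in mm, from 0 to 85.4, set as the call begins (- or left out, the last holds). The fingers move at their own pace and stop on an object; the grip force is fixed at half the most. Time passes only in rows, so rows that do not move let the fingers close. It gives the time, the measured TCP pose, the force and the opening at its end, in the units of the state.
- ctrl.state(): the state, without advancing time (a new reading comes with each control period).
- vision.camera(name): name is "side" or "top" or "wrist"; returns a dict with "frame" (420x560x3 uint8, red, green, blue), "K" (3x3 intrinsics, pixels), "R" (3x3) and "t" (3): a world point X has camera coordinates R X + t; the wrist camera has in their place "T_tool_cam" (4x4, takes a point from camera to tool coordinates, whose origin is the TCP and whose axes are the tool frame's). Camera axes: x right, y down, z forward; pixel columns grow to the right and rows downward; lengths in mm; the calibration is good to about 2 mm. A picture is of the moment at which its call begins: read the wrist's pose just before it. There is no depth.
- ctrl.close_job(): hands the job in, once; it reports no verdict.
Trained networks look in a picture, given as the dict that the camera call returned (one of the last four; its "shot" number tells which), for a name from the list of things; names that differ only in an ending like _2 or _b are one class to them, and where a whole thing is asked for, a point or a joint stands for the part that bears it (a point fixed in the world has none). Each returns a list of dicts, best first, with "p" (0 to 1); they miss things now and then, are a little off and sometimes report something else, mostly with a low value. They report only what shows in the picture. A call takes as long as a camera call.
- finder.silhouettes(picture, target): "mask" (420x560 bool, what is visible of it) and "box" ([left, top, right, bottom] in pixels, round what is visible of it).
The state is a dict: "time_s": time; "qpos": joint angles; "dq": joint speeds; "tau": joint torques, N m; "tool_pos": TCP position; "tcp_rot": TCP orientation; "force": force on the tool from outside, world axes, zero at the start; "torque": the same for the moment, N m; "finger_gap": finger opening in mm.
Only numpy, scipy, OpenCV 4.12 (cv2) and the standard library are available. Lean on these libraries where they do the work, as an engineer would, in place of code of your own. Each camera call takes 0.05 s, during which the arm holds its last target. There are 200 camera calls.

TASK

Pour the three ice cubes from the white jug into the glass tumbler: lift the jug by its handle and, while it is still upright, turn it so that its spout points at the tumbler, with the lip just above the near edge of the glass, then tip it until all the ice has slid out into the glass. Set the emptied jug back upright on its cork mat and let go. Keep the fingers off the ice, do not shove the tumbler along or knock it with the jug, and leave the lemon, the teaspoon and the spotted mug alone.

Things in the scene. Friction and masses are not known exactly. Their poses are not given: they have to be found in the camera images.
- jug: White jug with blue rim and blue handle, open top, 115 mm high, loose, 0.25 to 0.42 kg, standing on the cork mat. Origin: centre of its underside. z up out of the mouth; x from the axis to the spout; the handle is at the back, on the -x side. Round body 84 mm across at the foot, 100 mm at the rim; wall 3.5 mm, floor 4 mm; foot 79 mm across where it stands.
- jug_spout (a point): Tip of the spout, middle of the lip: x = 98, z = 115 mm in the jug's frame, same axes. The mouth is drawn out to +x like a teardrop, 53 mm wide inside at the lip; its front slopes straight from floor to lip, 27 degrees from upright. Tipped forward (about the jug's +y) the ice starts to slide at about 70 degrees and is all out by 85; it flies 30 to 50 mm past a lip held 15 to 35 mm above the rim.
- jug_grip (a point): Middle of the handle's upright outer bar: x = -86, z = 75 mm in the jug's frame, same axes. The handle is a loop in the plane y = 0, 16 mm wide across y (where the fingers close) and 11 mm deep; the bar is straight from z = 50 to 87 mm, then curves in to the rim, top of the loop at z = 108 mm. About 33 mm free between bar and body.
- ice_0: Ice cube, 23 mm, slippery, 12 g, at the bottom of the jug at the start. Origin: its centre.
- ice_1: Ice cube like ice_0.
- ice_2: Ice cube like ice_0.
- tumbler: Clear drinking glass without a handle, 93 mm high, 81 mm across the rim, about 70 mm inside at the mouth, loose, 0.22 kg, empty, on the worktop beside the draining board. Origin: centre of its underside; z up.
- cork_mat: Round cork mat, 160 mm across, 6 mm thick, fixed, under the jug at the start. Origin: centre of its underside. To keep the arm clear: a cooker hood hangs at the left above z = 0.6 m, its front edge running from x = 0.29, y = 0.215 to x = -0.25, y = 0.36 m (hood to the left of it); the wall behind stands at x = 0.86 where y = 0 and x = 0.78 where y = -0.3 m.
- lemon: Yellow lemon, 72 x 57 x 58 mm, loose on the worktop behind the tumbler. Origin: centre of its underside.
- teaspoon: Steel teaspoon, 130 mm long, loose, lying on the worktop in front of the work. Origin: centre of its underside.
- mug_spotted: White mug with dark spots, 82 x 114 x 91 mm, loose, standing to the left of the mat. Origin: centre of its underside.

How it is judged (in metres and radians):
On the way, in this order (a step that is already met when the one before it is completed fails the run):
1. the jug is lifted and still upright (tilted less than 30 degrees), its spout pointing at the tumbler and the lip above it or its near edge (height (world z) of jug_spout above 0.125 m and angle between jug's own z axis and vertical below 0.52 rad and horizontal distance between jug_spout and tumbler below 0.075 m and x of tumbler in the frame of jug above 0.05 m and y of tumbler in the frame of jug between -0.04 and 0.04 m), for 0.2 s.
2. all three ice cubes are in the tumbler (horizontal distance between each of ice_0, ice_1, ice_2 and tumbler below 0.036 m and height (world z) of each of ice_0, ice_1, ice_2 below 0.09 m), for 0.2 s.
At the end, for the whole second after the job is handed in: All three ice cubes lie in the tumbler, which stands upright within 40 mm of where it was; the jug stands upright and at rest on the cork mat, its middle within 42 mm of the mat's middle (its foot on the cork all round); the bystanders are within 40 mm of where they were (all of step 2 and angle between each of tumbler, jug's own z axis and vertical below 0.1 rad and horizontal distance between jug and cork_mat below 0.042 m and height (world z) of jug below 0.012 m and linear speed of each of jug, tumbler below 0.02 m/s); the robot touches nothing.
It fails at once if the fingers touch the ice (contact force between the fingers and ice_0 above 0.5 N or contact force between the fingers and ice_1 above 0.5 N or contact force between the fingers and ice_2 above 0.5 N).
It fails at once if the tumbler is pushed more than 40 mm or tipped by more than 20 degrees (distance of tumbler from where it was at the start of the episode above 0.04 m or angle between tumbler's own z axis and vertical above 0.35 rad).
It fails at once if the jug is knocked hard against the tumbler (over 12 N) (contact force between jug and tumbler above 12 N).
It fails at once if the lemon, the teaspoon or the mug is moved more than 40 mm (distance of any of lemon, teaspoon, mug_spotted from where it was at the start of the episode above 0.04 m).
It also fails if it takes over 54 s, if anything falls off the work surface, if the arm or the gripper's body presses on something with over 40 N, if the wrist force passes 120 N, or if a joint passes its speed limit or range.

## Working session

There is one attempt and no reset: what is moved stays moved. The work goes in short steps, Python scripts to look and compute and a shell command to move; the robot and the scene stay as the last step left them, time stands still between calls to the robot, and variables do not carry over. Pictures are saved under pics/ and viewed, about 8 in all and at most 12, crops included, and the job is handed in when it is done.

```bash
ls; mkdir -p pics; python3 - <<'E'
from station import ctrl,vision,finder
import cv2,numpy as np
np.set_printoptions(precision=3,suppress=True)
s=ctrl.state();print(s)
for n in("side","top"):
    c=vision.camera(n);cv2.imwrite(f"pics/{n}0.png",c["frame"][...,::-1]);print(n,c["K"],c["R"],c["t"])
    for o in("jug","tumbler","cork_mat","lemon","mug_spotted","jug_spout","jug_grip"):
        try:
            r=finder.silhouettes(c,o);print(o,[(round(d["p"],2),d["box"]) for d in r[:2]])
        except Exception as e: print(o,e)
E
```

```text
pics
{'time_s': 0.0, 'qpos': array([-1.282,  0.314, -0.048,  1.21 ,  0.   ,  1.571]), 'dq': array([ 0.001,  0.   ,  0.   , -0.001, -0.   , -0.001]), 'tau': array([  0.   , -53.959,  33.975,   0.019,   0.   ,  -0.   ]), 'tool_pos': array([ 170.718, -574.598,  238.417]), 'tcp_rot': array([[ 0.285, -0.   ,  0.959],
       [-0.959,  0.002,  0.285],
       [-0.002, -1.   ,  0.   ]]), 'force': array([ 0.581,  0.291, -0.405]), 'torque': array([-0.023, -0.022,  0.019]), 'finger_gap': 85.33126317865687}
side [[387.103   0.    285.211]
 [  0.    387.103 206.35 ]
 [  0.      0.      1.   ]] [[-0.611  0.792  0.003]
 [ 0.664  0.514 -0.542]
 [-0.431 -0.33  -0.84 ]] [ 370.911 -269.389 1165.809]
jug [(0.68, [221.9, 181.8, 293.6, 249.4])]
tumbler []
cork_mat [(0.75, [228.0, 221.4, 295.6, 270.7])]
lemon []
mug_spotted [(0.7, [354.2, 252.6, 401.5, 299.8])]
jug_spout [(0.74, [222.9, 183.7, 295.9, 249.2])]
jug_grip [(0.97, [223.6, 183.5, 297.3, 249.0])]
top [[431.866   0.    284.133]
 [  0.    431.866 212.709]
 [  0.      0.      1.   ]] [[-0.003 -1.    -0.003]
 [-0.997  0.003 -0.077]
 [ 0.077  0.003 -0.997]] [ -22.335  530.18  1065.323]
jug [(0.75, [350.4, 161.7, 375.9, 188.2]), (0.6, [295.8, 147.5, 340.1, 228.4])]
tumbler [(0.9, [381.2, 202.9, 417.5, 236.2])]
cork_mat [(0.7, [274.5, 157.7, 340.5, 213.6])]
lemon [(0.71, [350.1, 165.4, 374.8, 188.4])]
mug_spotted [(0.83, [179.3, 192.8, 215.7, 243.7])]
jug_spout [(0.65, [290.9, 150.2, 340.2, 225.5])]
jug_grip [(0.83, [294.5, 149.0, 339.7, 224.9])]
```

```bash
python3 - <<'E'
import cv2,numpy as np
a=cv2.imread("pics/top0.png")[120:300,160:440];b=cv2.imread("pics/side0.png")[110:310,130:410]
f=lambda i,h:cv2.resize(i,(784,h),interpolation=cv2.INTER_CUBIC)
cv2.imwrite("pics/t1.png",f(a,504));cv2.imwrite("pics/s1.png",f(b,560))
E
```

```text
(no output)
```

View pics/t1.png

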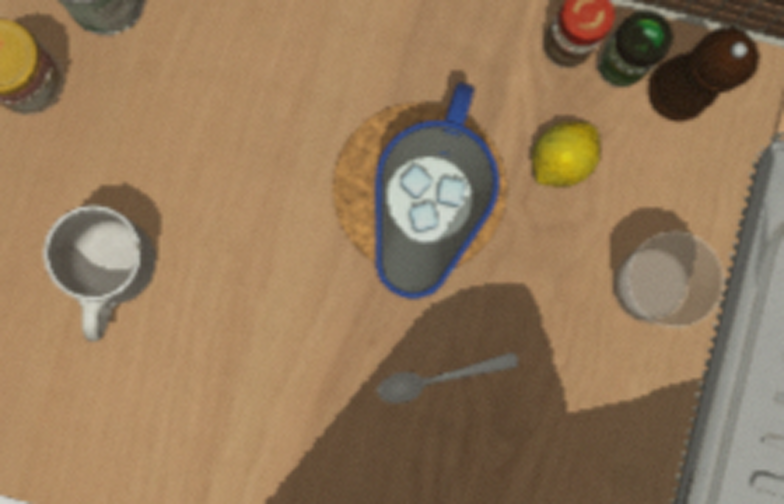

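View pics/s1.png

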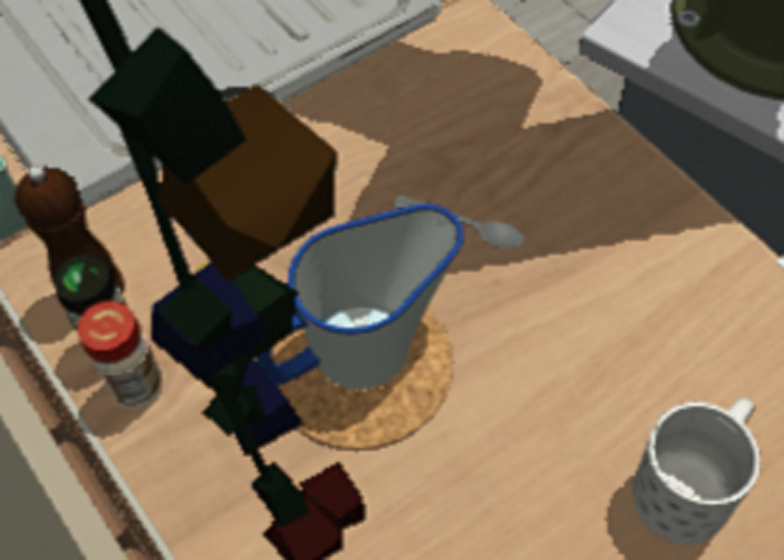

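```bash
cat >h.py <<'E'
import numpy as np,cv2
from scipy.optimize import least_squares
from scipy.spatial import cKDTree
np.set_printoptions(precision=1,suppress=True)
def proj(c,X):
    p=np.atleast_2d(X)@np.array(c["R"]).T+c["t"];p=p@np.array(c["K"]).T;return p[:,:2]/p[:,2:]
def back(c,uv,z):
    d=np.array(c["R"]).T@np.linalg.solve(c["K"],[*uv,1.]);o=-np.array(c["R"]).T@c["t"];return o+d*(z-o[2])/d[2]
def rim(z=115,r=48.5,e=27.5):
    b=np.arccos((r-e)/(70));t=np.linspace(b,2*np.pi-b,80);u=np.linspace(-b,b,50)
    A=np.c_[r*np.cos(t),r*np.sin(t)];B=np.c_[70+e*np.cos(u),e*np.sin(u)]
    L=np.linspace(0,1,30)[:,None];P=np.vstack([A,B,B[-1]*(1-L)+A[0]*L,A[-1]*(1-L)+B[0]*L]);return np.c_[P,np.full(len(P),z)]
E
python3 - <<'E'
from h import *
from station import vision,finder
c=vision.camera("top");f=c["frame"].astype(int)
m=(f[...,2]>f[...,0]+35)&(f[...,2]>f[...,1]+25);m[:140]=0;m[245:]=0;m[:,:270]=0;m[:,350:]=0
v,u=np.nonzero(m);P=np.c_[u,v];print(len(P))
def pts(p):
    C,S=np.cos(p[2]),np.sin(p[2]);M=rim()@np.array([[C,S,0],[-S,C,0],[0,0,1]])+[p[0],p[1],6];return proj(c,M)
k=P[v>163]  # exclude handle
res=lambda p:np.r_[cKDTree(pts(p)).query(k)[0],0.3*cKDTree(k).query(pts(p))[0]]
i=back(c,[314,190],121);r=least_squares(res,[i[0],i[1],np.pi],loss="soft_l1");print("jug",r.x,np.degrees(r.x[2]),np.sqrt(np.mean(r.fun**2)))
p=r.x;d=np.array([np.cos(p[2]),np.sin(p[2])]);g=p[:2]-86*d;print("grip",g, "spout",p[:2]+98*d)
print("handle px",P[v<=163].min(0),P[v<=163].max(0),"pred",proj(c,[[*(p[:2]-91*d),81],[*(p[:2]-88*d),93+0]]))
for n,z,h in(("tumbler",93,0),("lemon",29,0),("cork_mat",6,0),("mug_spotted",91,0)):
    s=finder.silhouettes(c,n)
    if s:
        b=s[0]["box"];print(n,s[0]["p"],back(c,[(b[0]+b[2])/2,(b[1]+b[3])/2],z))
# tumbler rim / base by full vertical model: circle rim r40.5 z93 and base r~33 z0 silhouettes
s=finder.silhouettes(c,"tumbler")[0]["mask"];vv,uu=np.nonzero(s);print(uu.min(),uu.max(),vv.min(),vv.max())
t=np.linspace(0,2*np.pi,60)
def bx(q):
    a=proj(c,np.c_[q[0]+40.5*np.cos(t),q[1]+40.5*np.sin(t),0*t+93]);b=proj(c,np.c_[q[0]+31*np.cos(t),q[1]+31*np.sin(t),0*t]);a=np.r_[a,b];return np.r_[a.min(0),a.max(0)]
B=[uu.min(),vv.min(),uu.max()+1,vv.max()+1]
r2=least_squares(lambda q:bx(q)-B,[440,-290]);print("tumbler",r2.x,r2.fun)
img=c["frame"][...,::-1].copy()
for q in pts(p): cv2.circle(img,tuple(int(x) for x in q),0,(0,255,255),-1)
q=r2.x
for q3 in proj(c,np.c_[q[0]+40.5*np.cos(t),q[1]+40.5*np.sin(t),0*t+93]): cv2.circle(img,tuple(int(x) for x in q3),0,(0,0,255),-1)
cv2.imwrite("pics/fit.png",cv2.resize(img,(800,600)))
E
```

```text
341
jug [587.  -96.7   2.9] 163.30333895030674 0.5310726257026637
grip [ 669.4 -121.4] spout [493.1 -68.5]
handle px [313 151] [327 163] pred [[325.1 150.8]
 [325.2 150.9]]
tumbler 0.73 [ 511.2 -290.8   93. ]
lemon 0.61 [ 620.2 -223.8   29. ]
cork_mat 0.98 [592.4 -84.9   6. ]
mug_spotted 0.95 [513.4 180.2  91. ]
379 418 202 236
tumbler [ 507.7 -298.4] [ 0.4  0.2 -0.4 -0.2]
```

View pics/fit.png

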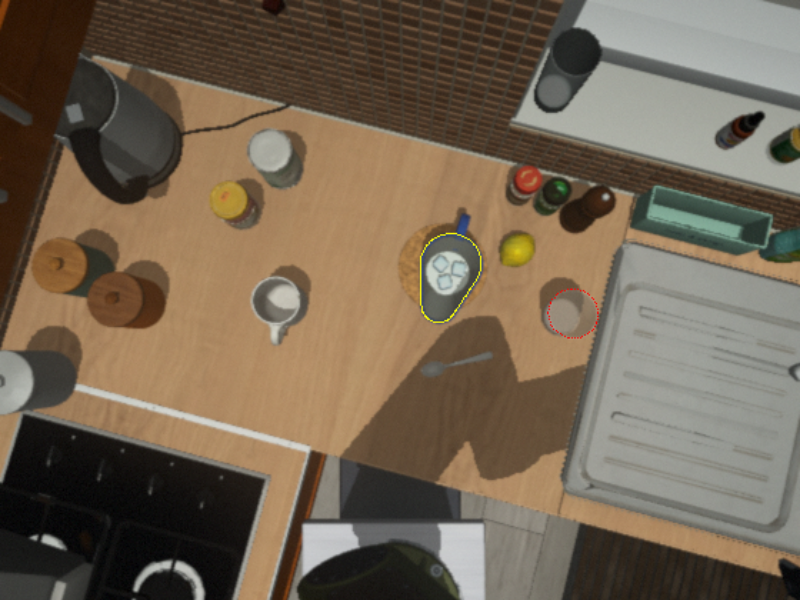

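```bash
st(){ python3 -c "
from station import ctrl
import numpy as np,json
s=ctrl.state();r=lambda a:np.round(a,4).tolist()
open('log.jsonl','a').write(json.dumps([r(s['qpos']),r(s['tool_pos']),r(s['tcp_rot'])])+'\n');print(round(s['time_s'],2),r(s['qpos']))"; }
st
python3 -m pendant '[{"x":-20,"z":50,"y":-5},{"x":-20,"z":50,"y":-5},{"x":-20,"z":50,"y":-5},{"x":-20,"z":50,"y":-5},{"x":-20,"z":50,"y":-5},{"x":-20,"z":50,"y":-5},{}]' 60; st
python3 -m pendant '[{"ry":-0.18},{"ry":-0.18},{"ry":-0.18},{"ry":-0.18},{}]'; st
python3 -m pendant '[{"rx":-0.18},{"rx":-0.18},{}]'; st
python3 -m pendant '[{"rx":0.18},{"rx":0.18},{"rz":0.18},{"rz":0.18},{}]'; st
python3 -m pendant '[{"rz":-0.18},{"rz":-0.18},{}]'; st
```

```text
1.1 [-1.282, 0.3135, -0.0471, 1.2102, -0.0, 1.5708]
1.1 [-1.282, 0.3135, -0.0471, 1.2102, -0.0, 1.5708]
1.1 [-1.282, 0.3135, -0.0471, 1.2102, -0.0, 1.5708]
1.1 [-1.282, 0.3135, -0.0471, 1.2102, -0.0, 1.5708]
1.1 [-1.282, 0.3135, -0.0471, 1.2102, -0.0, 1.5708]
1.1 [-1.282, 0.3135, -0.0471, 1.2102, -0.0, 1.5708]invalid input
invalid input
invalid input
invalid input
invalid input
```

```bash
cat >st.py <<'E'
from station import ctrl
import numpy as np,json
s=ctrl.state();r=lambda a:np.round(a,4).tolist()
open('log.jsonl','a').write(json.dumps([r(s['qpos']),r(s['tool_pos']),r(s['tcp_rot'])])+'\n');print(round(s['time_s'],2),r(s['qpos']))
E
python3 -m pendant '[{"x":-20,"z":50,"y":-5},{"x":-20,"z":50,"y":-5},{"x":-20,"z":50,"y":-5},{"x":-20,"z":50,"y":-5},{"x":-20,"z":50,"y":-5},{"x":-20,"z":50,"y":-5},{"x":0}]' 60; python3 st.py
python3 -m pendant '[{"ry":-0.18},{"ry":-0.18},{"ry":-0.18},{"ry":-0.18},{"x":0}]'; python3 st.py
python3 -m pendant '[{"rx":-0.18},{"rx":-0.18},{"x":0}]'; python3 st.py
python3 -m pendant '[{"rx":0.18},{"rx":0.18},{"rz":0.18},{"rz":0.18},{"x":0}]'; python3 st.py
```

```text
1.1 [-1.282, 0.3135, -0.0471, 1.2102, -0.0, 1.5708]
1.1 [-1.282, 0.3135, -0.0471, 1.2102, -0.0, 1.5708]
1.1 [-1.282, 0.3135, -0.0471, 1.2102, -0.0, 1.5708]
1.1 [-1.282, 0.3135, -0.0471, 1.2102, -0.0, 1.5708]invalid input
invalid input
invalid input
invalid input
```

```bash
python3 -m pendant '[{"x":-20,"y":-5,"z":50,"rx":0,"ry":0,"rz":0}]' 60; echo; python3 -m pendant '[{"x":-20,"y":-5,"z":50}]'; echo;  python3 -m pendant --help; python3 st.py
```

```text
time_s: 1.23
tool_pos: [211.7, -542.9, 243.8]
tcp_rot: [[0.28, -0.001, 0.96], [-0.96, -0.0, 0.28], [0.0, -1.0, -0.001]]
force: [0.9, 0.9, -0.5]
finger_gap: 69.8


1.23 [-1.1986, 0.2791, -0.0832, 1.2084, -0.0007, 1.659]invalid input
invalid input: not JSON, or not a number
```

```bash

python3 -m pendant '[{"x":-20,"y":-5,"z":50,"rx":0,"ry":0,"rz":0},{"x":-20,"y":-5,"z":50,"rx":0,"ry":0,"rz":0},{"x":-20,"y":-5,"z":50,"rx":0,"ry":0,"rz":0},{"x":-20,"y":-5,"z":50,"rx":0,"ry":0,"rz":0},{"x":-20,"y":-5,"z":50,"rx":0,"ry":0,"rz":0},{"x":-20,"y":-5,"z":50,"rx":0,"ry":0,"rz":0},{"x":0,"y":0,"z":0,"rx":0,"ry":0,"rz":0}]' 60; python3 st.py
python3 -m pendant '[{"x":0,"y":0,"z":0,"rx":0,"ry":-0.18,"rz":0},{"x":0,"y":0,"z":0,"rx":0,"ry":-0.18,"rz":0},{"x":0,"y":0,"z":0,"rx":0,"ry":-0.18,"rz":0},{"x":0,"y":0,"z":0,"rx":0,"ry":-0.18,"rz":0},{"x":0,"y":0,"z":0,"rx":0,"ry":0,"rz":0}]'; python3 st.py
python3 -m pendant '[{"x":0,"y":0,"z":0,"rx":-0.18,"ry":0,"rz":0},{"x":0,"y":0,"z":0,"rx":-0.18,"ry":0,"rz":0},{"x":0,"y":0,"z":0,"rx":0,"ry":0,"rz":0}]'; python3 st.py
python3 -m pendant '[{"x":0,"y":0,"z":0,"rx":0.18,"ry":0,"rz":0},{"x":0,"y":0,"z":0,"rx":0.18,"ry":0,"rz":0},{"x":0,"y":0,"z":0,"rx":0,"ry":0,"rz":0.18},{"x":0,"y":0,"z":0,"rx":0,"ry":0,"rz":0.18},{"x":0,"y":0,"z":0,"rx":0,"ry":0,"rz":0}]'; python3 st.py
```

```text
time_s: 2.1
tool_pos: [469.2, -339.1, 274.6]
tcp_rot: [[0.29, 0.001, 0.957], [-0.957, -0.0, 0.29], [0.0, -1.0, 0.001]]
force: [-0.8, -0.5, 0.4]
finger_gap: 60.1
2.1 [-0.6261, 0.2616, -0.0365, 1.2717, 0.0007, 2.2215]
time_s: 2.72
tool_pos: [465.7, -341.9, 274.2]
tcp_rot: [[0.845, -0.0, 0.535], [-0.535, -0.0, 0.845], [-0.0, -1.0, -0.0]]
force: [-0.2, -0.4, 0.4]
finger_gap: 60.1
2.73 [-0.6331, 0.2606, -0.0387, 1.2718, -0.0003, 1.5027]
time_s: 3.1
tool_pos: [467.2, -339.3, 273.1]
tcp_rot: [[0.847, -0.189, 0.497], [-0.532, -0.298, 0.793], [-0.002, -0.936, -0.352]]
force: [0.3, -0.3, 0.7]
finger_gap: 60.0
3.1 [-0.4315, 0.2863, -0.0544, 1.2801, -0.3566, 1.7088]
time_s: 3.72
tool_pos: [466.8, -343.1, 266.5]
tcp_rot: [[0.786, -0.306, 0.537], [-0.499, 0.197, 0.844], [-0.364, -0.932, 0.002]]
force: [0.4, 0.2, -1.6]
finger_gap: 59.9
3.73 [-0.6234, 0.6085, 0.3926, 1.7266, -0.0189, 1.517]
```

```bash
cat >kin.py <<'E'
import numpy as np,json
from scipy.optimize import least_squares
from scipy.spatial.transform import Rotation as Ro
np.set_printoptions(precision=3,suppress=True)
Z=np.array([0,0,1.]);
lo=np.array([-2.67,-.69,-1.03,-2.08,-1.42,-3.14]);hi=np.array([2.67,1.73,1.25,2.16,1.45,3.14])
def fk(q,P):
    a0,h,L1,c1,L2,c2,L3,e3,D,Lt=P;r=np.array([np.cos(q[0]),np.sin(q[0]),0]);t=np.cross(Z,r)
    u=lambda an:np.cos(an)*r-np.sin(an)*Z      # an=0 forward, pi/2 down
    w2=q[1];w3=q[1]-q[2];w=q[1]-q[2]+q[3]
    a=u(w);n=u(w+np.pi/2);ap=np.cos(q[4])*a+np.sin(q[4])*t;tt=-np.sin(q[4])*a+np.cos(q[4])*t
    pos=a0*r+h*Z+L1*u(w2-np.pi/2+c1)+L2*u(w3+c2)+L3*a+e3*n+D*t+Lt*ap
    # tool x at q6: rotates about approach; q6=0 -> tt
    x=Ro.from_rotvec(ap*q[5]).apply(tt);return pos,np.c_[x,ap,np.cross(x,ap)]
def load():
    S=[json.loads(l) for l in open('log.jsonl')];return [S[0]]+[s for i,s in enumerate(S) if i and s[0]!=S[i-1][0]]
P0=np.array([0,150,350,0,350,0,80,0,0,250.])
def fit():
    S=load();sc=np.array([50,100,150,.5,150,.5,80,60,60,150.])
    f=lambda p:np.r_[np.concatenate([fk(s[0],p)[0]-s[1] for s in S]),.3*(p-P0)/sc]
    r=least_squares(f,P0,x_scale=sc);return r.x,r.fun[:3*len(S)],S
def ik(pos,R,P,q0):
    f=lambda q:np.r_[(fk(q,P)[0]-pos)/100,(fk(q,P)[1]-R).ravel()]
    r=least_squares(f,np.clip(q0,lo+1e-3,hi-1e-3),bounds=(lo,hi));e=fk(r.x,P);return r.x,np.linalg.norm(e[0]-pos),np.abs(e[1]-R).max()
if __name__=="__main__":
    p,e,S=fit();print(p);print(e.reshape(-1,3));print([np.abs(fk(s[0],p)[1]-s[2]).max() for s in S])
E
python3 kin.py
```

```text
[ -0.537 283.029 521.058  -0.001 447.549  -0.172 132.384  -0.607   0.003
 323.028]
[[-0.005  0.02   0.   ]
 [ 0.015 -0.018  0.008]
 [-0.024  0.024 -0.006]
 [ 0.004 -0.001 -0.001]
 [ 0.023 -0.011 -0.003]
 [-0.007 -0.012  0.   ]]
[np.float64(1.1579594121791104e-05), np.float64(5.7614870456825605e-05), np.float64(3.9518590361983796e-05), np.float64(7.768546299331304e-05), np.float64(8.503310773644301e-05), np.float64(0.0001354136005252693)]
```

```bash
cat >plan.py <<'E'
from kin import *
T=np.array([508,-298.,0]);J=np.array([587,-96.7,6]);YAW=np.radians(163.3)
def jugR(yaw,tip):return Ro.from_euler('zy',[yaw,tip]).as_matrix()
def tool(Jp,JR,a,gz=74):
    # tool axes in jug frame: y=(sin a,0,-cos a), x=-jug y
    y=np.array([np.sin(a),0,-np.cos(a)]);x=np.array([0,-1.,0]);RT=np.c_[x,y,np.cross(x,y)]
    g=np.array([-86,0,gz])+11*y;return Jp+JR@g,JR@RT
def lippose(yaw,tip,lip):JR=jugR(yaw,tip);return lip-JR@np.array([98,0,115.]),JR
E
python3 - <<'E'
from plan import *
P=fit()[0];q0=load()[-1][0]
for ad in(10,25,40):
  a=np.radians(ad)
  for yd in(240,255,270,285):
    q=np.array([-.15,.6,.2,1.5,0,.1]);out=[]
    pts=[(tool(J,jugR(YAW,0),a)),(tool(J+[0,0,60],jugR(YAW,0),a))]
    d=np.array([np.cos(np.radians(yd)),np.sin(np.radians(yd)),0])
    for tip in(0,30,60,90): pts.append(tool(*lippose(np.radians(yd),np.radians(tip),T-42*d+[0,0,130 if tip==0 else 120]),a))
    print(ad,yd)
    for p in pts:
        q,e,r=ik(*p,P,q);print("  ",q,round(e,1),round(r,2),p[0].round(0))
E
```

```text
10 240
   [-0.188  0.71   0.171  1.206  0.018  0.102] 0.0 0.0 [ 668. -121.   69.]
   [-0.188  0.672  0.244  1.317  0.018  0.102] 0.0 0.0 [ 668. -121.  129.]
   [-0.085  0.528 -0.119  0.998 -0.158 -1.126] 0.0 0.0 [ 620. -104.   78.]
   [-0.072  0.973  0.398  1.597 -0.192 -1.101] 0.0 0.0 [ 582. -104.   30.]
   [-0.066  1.408  0.89   2.16  -0.214 -1.074] 1.2 0.02 [ 530. -104.   15.]
   [-0.035  1.397  0.664  2.16  -0.275 -1.115] 18.8 0.32 [ 477. -104.   29.]
10 255
   [-0.188  0.71   0.171  1.206  0.018  0.102] 0.0 0.0 [ 668. -121.   69.]
   [-0.188  0.672  0.244  1.317  0.018  0.102] 0.0 0.0 [ 668. -121.  129.]
   [-0.047  0.404 -0.317  0.887 -0.17  -1.353] 0.0 0.0 [566. -82.  78.]
   [-0.039  0.818  0.165  1.481 -0.189 -1.338] 0.0 0.0 [534. -82.  52.]
   [-0.035  1.243  0.633  2.051 -0.2   -1.322] 0.0 0.0 [498. -82.  53.]
   [-0.007  1.311  0.581  2.16  -0.247 -1.367] 17.3 0.29 [467. -82.  73.]
10 270
   [-0.188  0.71   0.171  1.206  0.018  0.102] 0.0 0.0 [ 668. -121.   69.]
   [-0.188  0.672  0.244  1.317  0.018  0.102] 0.0 0.0 [ 668. -121.  129.]
   [-0.035  0.274 -0.507  0.784 -0.1
[... 3606 characters left out ...]
673 -1.252] 0.0 0.0 [508. -79.  81.]
   [ 0.209  0.731 -0.101  1.393 -0.582 -1.354] 0.0 0.0 [483. -79.  77.]
   [ 0.187  1.046  0.237  1.872 -0.533 -1.463] 0.0 0.0 [465. -79.  95.]
   [ 0.198  1.241  0.37   2.16  -0.546 -1.626] 5.6 0.09 [459. -79. 120.]
40 285
   [-0.205  1.352  1.25   2.141  0.056  0.067] 1.5 0.02 [ 663. -119.   72.]
   [-0.206  1.263  1.215  2.16   0.057  0.069] 3.4 0.05 [ 663. -119.  132.]
   [ 0.279  0.222 -0.782  0.581 -0.698 -1.548] 0.0 0.0 [451. -87.  81.]
   [ 0.22   0.474 -0.393  1.163 -0.587 -1.655] 0.0 0.0 [433. -87. 100.]
   [ 0.182  0.794 -0.003  1.688 -0.53  -1.766] 0.0 0.0 [431. -87. 135.]
   [ 0.163  1.129  0.336  2.157 -0.511 -1.868] 0.0 0.0 [448. -87. 166.]
```

```bash
sed -i "s/'zy'/'ZY'/" plan.py
python3 - <<'E'
from plan import *
P=fit()[0]
for ad in(10,20,28):
  a=np.radians(ad)
  for yd in(255,270,285):
    q=np.array([-.15,.6,.2,1.5,0,.1]);out=[]
    pts=[(tool(J,jugR(YAW,0),a)),(tool(J+[0,0,60],jugR(YAW,0),a))]
    d=np.array([np.cos(np.radians(yd)),np.sin(np.radians(yd)),0])
    for tip in(0,45,90): pts.append(tool(*lippose(np.radians(yd),np.radians(tip),T-42*d+[0,0,130 if tip==0 else 120]),a))
    print(ad,yd)
    for p in pts:
        q,e,r=ik(*p,P,q);print("  ",q,round(e,1),round(r,2),p[0].round(0))
E
```

```text
10 255
   [-0.188  0.71   0.171  1.206  0.018  0.102] 0.0 0.0 [ 668. -121.   69.]
   [-0.188  0.672  0.244  1.317  0.018  0.102] 0.0 0.0 [ 668. -121.  129.]
   [-0.047  0.404 -0.317  0.887 -0.17  -1.353] 0.0 0.0 [566. -82.  78.]
   [-0.494  0.368 -0.173  1.189  0.592 -1.852] 0.0 0.0 [562. -98. 212.]
   [-0.854  0.892  0.25   2.16   0.964 -2.861] 0.8 0.02 [ 532. -207.  302.]
10 270
   [-0.188  0.71   0.171  1.206  0.018  0.102] 0.0 0.0 [ 668. -121.   69.]
   [-0.188  0.672  0.244  1.317  0.018  0.102] 0.0 0.0 [ 668. -121.  129.]
   [-0.035  0.274 -0.507  0.784 -0.174 -1.606] 0.0 0.0 [508. -74.  78.]
   [-0.498  0.399 -0.14   1.354  0.528 -2.156] 0.0 0.0 [508. -91. 212.]
   [-0.818  0.883  0.325  2.16   0.803 -2.85 ] 6.5 0.11 [ 508. -204.  302.]
10 285
   [-0.188  0.71   0.171  1.206  0.018  0.102] 0.0 0.0 [ 668. -121.   69.]
   [-0.188  0.672  0.244  1.317  0.018  0.102] 0.0 0.0 [ 668. -121.  129.]
   [-0.063  0.14  -0.681  0.694 -0.165 -1.9  ] 0.0 0.0 [450. -82.  78.]
   [-0.503  0.424 -0.118  1.48   0.426 -2.435] 0.0 0.0 [454. -98. 212.]
   [-0.776  0.872  0.387  2.16   0.642 -2.877
[... 1596 characters left out ...]
.0 0.0 [ 664. -120.   70.]
   [-0.199  1.011  0.778  1.825  0.043  0.081] 0.0 0.0 [ 664. -120.  130.]
   [ 0.146  0.339 -0.503  0.806 -0.483 -1.406] 0.0 0.0 [508. -77.  79.]
   [-0.355  0.252 -0.23   1.195  0.278 -1.94 ] 0.0 0.0 [508. -94. 211.]
   [-0.768  0.812  0.391  2.067  0.688 -2.689] 0.0 0.0 [ 508. -205.  299.]
28 285
   [-0.199  1.033  0.687  1.712  0.043  0.081] 0.0 0.0 [ 664. -120.   70.]
   [-0.199  1.011  0.778  1.825  0.043  0.081] 0.0 0.0 [ 664. -120.  130.]
   [ 0.149  0.15  -0.761  0.6   -0.485 -1.698] 0.0 0.0 [451. -85.  79.]
   [-0.381  0.225 -0.268  1.259  0.236 -2.235] 0.0 0.0 [ 455. -101.  211.]
   [-0.72   0.864  0.5    2.16   0.527 -2.813] 2.4 0.03 [ 484. -208.  299.]
```

```bash
cat >>plan.py <<'E'
def go(pt,n,s=None,nd=1):
    """rows from measured/commanded pose to pt=(pos,R) in n rows"""
    if s is None:
        from station import ctrl;st=ctrl.state();s=(st["tool_pos"],np.array(st["tcp_rot"]))
    p,R=np.array(s[0]),np.array(s[1]);v=Ro.from_matrix(R.T@pt[1]).as_rotvec();w=np.round(v/n,3);d=(np.array(pt[0])-p)/n;rows=[]
    for i in range(n):
        sh=np.round(R.T@(d*(i+1)+np.array(s[0])-p),nd);p=p+R@sh;R=R@Ro.from_rotvec(w).as_matrix()
        rows.append([*sh,*w])
    for r in rows: print([float(x) for x in r])
    print("end",p.round(1),"err",np.abs(R-pt[1]).max().round(4));return p,R
def pre(pt,b):return pt[0]-b*pt[1][:,1],pt[1]
E
python3 - <<'E'
from plan import *
P=fit()[0];a=np.radians(10);g=tool(J,jugR(YAW,0),a);print(g)
pp=pre(g,110);print(ik(*pp,P,[-.19,.7,.2,1.2,0,.1]))
from station import ctrl
s=ctrl.state();p,R=s["tool_pos"],np.array(s["tcp_rot"])
e=go((p,pp[1]),9);go(pp,6,e)
for yd in (252,258,264):
  q=np.array([-.05,.4,-.3,.9,-.17,-1.3]);d=np.array([np.cos(np.radians(yd)),np.sin(np.radians(yd)),0])
  for tip in(0,30,60,86):
    q,e,r=ik(*tool(*lippose(np.radians(yd),np.radians(tip),T-42*d+[0,0,120]),a),P,q);print(yd,tip,q,round(e,1),round(r,2))
E
```

```text
(array([ 667.543, -120.864,   69.167]), array([[ 0.287, -0.166, -0.943],
       [ 0.958,  0.05 ,  0.283],
       [ 0.   , -0.985,  0.174]]))
(array([-0.19 ,  0.692,  0.39 ,  1.442,  0.018,  0.1  ]), np.float64(2.079645824997751e-12), np.float64(2.32314167902814e-14))
[0.0, 0.0, 0.0, -0.025, -0.203, -0.011]
[0.0, 0.0, 0.0, -0.025, -0.203, -0.011]
[0.0, 0.0, 0.0, -0.025, -0.203, -0.011]
[0.0, 0.0, 0.0, -0.025, -0.203, -0.011]
[0.0, 0.0, 0.0, -0.025, -0.203, -0.011]
[0.0, 0.0, 0.0, -0.025, -0.203, -0.011]
[0.0, 0.0, 0.0, -0.025, -0.203, -0.011]
[0.0, 0.0, 0.0, -0.025, -0.203, -0.011]
[0.0, 0.0, 0.0, -0.025, -0.203, -0.011]
end [ 466.8 -343.1  266.5] err 0.0024
[45.2, 10.3, -26.7, 0.0, -0.0, -0.0]
[45.1, 10.4, -26.7, 0.0, -0.0, -0.0]
[45.2, 10.3, -26.7, 0.0, -0.0, -0.0]
[45.1, 10.3, -26.7, 0.0, -0.0, -0.0]
[45.2, 10.3, -26.7, 0.0, -0.0, -0.0]
[45.1, 10.4, -26.7, 0.0, -0.0, -0.0]
end [ 685.9 -126.4  177.4] err 0.0024
252 0 [-0.053  0.439 -0.288  0.889 -0.169 -1.306] 0.0 0.0
252 30 [-0.334  0.322 -0.252  1.004  0.349 -1.592] 0.0 0.0
252 60 [-0.642  0.476 -0.069  1.393  0.811 -2.058] 0.0 0.0
252 86 [-0.84   0.828  0.192  2.045  0.996 -2.746] 0.0 0.0
258 0 [-0.042  0.389 -0.367  0.845 -0.172 -1.401] 0.0 0.0
258 30 [-0.335  0.31  -0.27   1.037  0.346 -1.705] 0.0 0.0
258 60 [-0.638  0.512 -0.023  1.496  0.771 -2.189] 0.0 0.0
258 86 [-0.822  0.873  0.266  2.126  0.917 -2.81 ] 0.0 0.0
264 0 [-0.036  0.337 -0.443  0.802 -0.174 -1.501] 0.0 0.0
264 30 [-0.339  0.298 -0.287  1.071  0.339 -1.82 ] 0.0 0.0
264 60 [-0.633  0.544  0.017  1.584  0.723 -2.308] 0.0 0.0
264 86 [-0.806  0.891  0.314  2.16   0.845 -2.836] 1.1 0.02
```

```bash

python3 -m pendant '[{"x":0,"y":0,"z":0,"rx":-0.0225,"ry":-0.183,"rz":-0.01},{"x":0,"y":0,"z":0,"rx":-0.0225,"ry":-0.183,"rz":-0.01},{"x":0,"y":0,"z":0,"rx":-0.0225,"ry":-0.183,"rz":-0.01},{"x":0,"y":0,"z":0,"rx":-0.0225,"ry":-0.183,"rz":-0.01},{"x":0,"y":0,"z":0,"rx":-0.0225,"ry":-0.183,"rz":-0.01},{"x":0,"y":0,"z":0,"rx":-0.0225,"ry":-0.183,"rz":-0.01},{"x":0,"y":0,"z":0,"rx":-0.0225,"ry":-0.183,"rz":-0.01},{"x":0,"y":0,"z":0,"rx":-0.0225,"ry":-0.183,"rz":-0.01},{"x":0,"y":0,"z":0,"rx":-0.0225,"ry":-0.183,"rz":-0.01},{"x":0,"y":0,"z":0,"rx":-0.0225,"ry":-0.183,"rz":-0.01}]'
python3 -m pendant '[{"x":45.1,"y":10.3,"z":-26.7,"rx":0,"ry":0,"rz":0},{"x":45.1,"y":10.3,"z":-26.7,"rx":0,"ry":0,"rz":0},{"x":45.1,"y":10.3,"z":-26.7,"rx":0,"ry":0,"rz":0},{"x":45.1,"y":10.3,"z":-26.7,"rx":0,"ry":0,"rz":0},{"x":45.1,"y":10.3,"z":-26.7,"rx":0,"ry":0,"rz":0},{"x":45.1,"y":10.3,"z":-26.7,"rx":0,"ry":0,"rz":0},{"x":0,"y":0,"z":0,"rx":0,"ry":0,"rz":0},{"x":0,"y":0,"z":0,"rx":0,"ry":0,"rz":0}]'
python3 - <<'E'
from plan import *
import cv2
from station import ctrl,vision
a=np.radians(10);g=tool(J,jugR(YAW,0),a)
go(pre(g,40),3)
s=ctrl.state();print(s["tool_pos"],s["qpos"]);c=vision.camera("wrist")
Tt=np.array(c["T_tool_cam"]);R=np.array(s["tcp_rot"]);W=np.eye(4);W[:3,:3]=R;W[:3,3]=s["tool_pos"];W=np.linalg.inv(W@Tt)
c["R"],c["t"]=W[:3,:3],W[:3,3]
from h import proj,rim
JR=jugR(YAW,0);img=c["frame"][...,::-1].copy()
for X,col in((rim(),(0,255,255)),(np.array([[-91,0,z] for z in range(50,88)]),(0,0,255)),(np.array([[-86,0,75]]),(0,255,0))):
    for q in proj(c,X@JR.T+J): cv2.circle(img,tuple(int(v) for v in q),1,col,-1)
cv2.imwrite("pics/w1.png",img);print(proj(c,(np.array([[-91,0,87.],[-91,0,50]])@JR.T+J)))
E
```

```text
time_s: 4.97
tool_pos: [465.9, -341.6, 277.4]
tcp_rot: [[0.278, -0.146, -0.949], [0.96, 0.036, 0.276], [-0.006, -0.989, 0.151]]
force: [-0.3, 0.3, 1.1]
finger_gap: 59.9
time_s: 5.98
tool_pos: [684.7, -124.8, 188.9]
tcp_rot: [[0.283, -0.15, -0.947], [0.959, 0.039, 0.28], [-0.005, -0.988, 0.155]]
force: [0.0, -0.6, 0.0]
finger_gap: 59.9
[-0.2, 27.0, -0.7, 0.006, 0.001, -0.002]
[-0.3, 27.0, -0.8, 0.006, 0.001, -0.002]
[-0.4, 27.0, -1.0, 0.006, 0.001, -0.002]
end [ 674.2 -122.9  108.5] err 0.0009
[ 684.655 -124.765  188.864] [-0.185  0.667  0.375  1.434  0.011  0.101]
[[281.9 218.9]
 [282.2 211.3]]
```

View pics/w1.png

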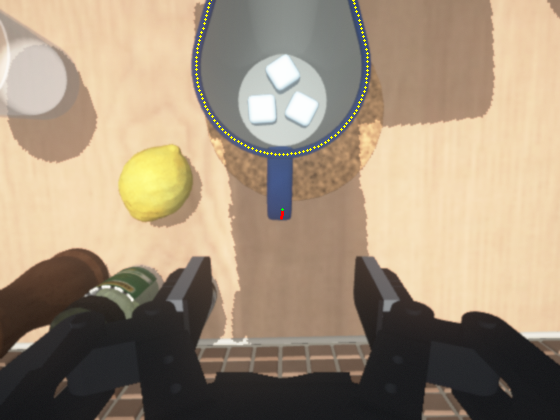

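```bash

python3 -m pendant '[{"x":-0.3,"y":27,"z":-0.8,"rx":0.006,"ry":0.001,"rz":-0.002},{"x":-0.3,"y":27,"z":-0.8,"rx":0.006,"ry":0.001,"rz":-0.002},{"x":-0.3,"y":27,"z":-0.8,"rx":0.006,"ry":0.001,"rz":-0.002},{"x":0,"y":0,"z":0,"rx":0,"ry":0,"rz":0}]' 50
python3 - <<'E'
from plan import *
go(tool(J,jugR(YAW,0),np.radians(10)),4)
E
```

```text
time_s: 6.52
tool_pos: [671.9, -123.3, 105.4]
tcp_rot: [[0.288, -0.172, -0.942], [0.958, 0.051, 0.283], [-0.001, -0.984, 0.179]]
force: [-0.1, -0.3, 0.3]
finger_gap: 50.0
[0.3, 9.1, -0.4, -0.001, -0.0, -0.0]
[0.3, 9.2, -0.5, -0.001, -0.0, -0.0]
[0.2, 9.1, -0.4, -0.001, -0.0, -0.0]
[0.3, 9.1, -0.4, -0.001, -0.0, -0.0]
end [ 667.6 -120.9   69.2] err 0.0016
```

```bash

python3 -m pendant '[{"x":0.3,"y":9,"z":-0.4,"rx":0,"ry":0,"rz":0},{"x":0.3,"y":9,"z":-0.4,"rx":0,"ry":0,"rz":0},{"x":0.3,"y":9,"z":-0.4,"rx":0,"ry":0,"rz":0},{"x":0.3,"y":9,"z":-0.4,"rx":0,"ry":0,"rz":0},{"x":0,"y":0,"z":0,"rx":0,"ry":0,"rz":0}]' 30
python3 -m pendant '[{"x":0,"y":0,"z":0,"rx":0,"ry":0,"rz":0},{"x":0,"y":0,"z":0,"rx":0,"ry":0,"rz":0},{"x":0,"y":0,"z":0,"rx":0,"ry":0,"rz":0},{"x":0,"y":0,"z":0,"rx":0,"ry":0,"rz":0},{"x":0,"y":0,"z":0,"rx":0,"ry":0,"rz":0},{"x":0,"y":0,"z":0,"rx":0,"ry":0,"rz":0}]' 0
python3 - <<'E'
from plan import *
from station import ctrl
g=tool(J,jugR(YAW,0),np.radians(10));s=ctrl.state();print(s["tool_pos"],g[0],s["torque"])
go((np.array(s["tool_pos"])+[0,0,80],np.array(s["tcp_rot"])),5)
E
```

```text
time_s: 7.15
tool_pos: [669.0, -119.1, 69.1]
tcp_rot: [[0.285, -0.172, -0.943], [0.958, 0.051, 0.281], [-0.001, -0.984, 0.179]]
force: [-0.6, 0.2, 0.6]
finger_gap: 29.9
time_s: 7.9
tool_pos: [669.9, -119.5, 70.4]
tcp_rot: [[0.286, -0.169, -0.943], [0.958, 0.05, 0.281], [-0.0, -0.984, 0.177]]
force: [1.2, -0.3, -0.1]
finger_gap: 15.2
[ 669.925 -119.498   70.368] [ 667.543 -120.864   69.167] [ 0.01  -0.316 -0.047]
[-0.0, -15.7, 2.8, 0.0, 0.0, 0.0]
[-0.0, -15.8, 2.9, 0.0, 0.0, 0.0]
[-0.0, -15.7, 2.8, 0.0, 0.0, 0.0]
[-0.0, -15.8, 2.8, 0.0, 0.0, 0.0]
[-0.0, -15.7, 2.8, 0.0, 0.0, 0.0]
end [ 670.  -119.5  150.3] err 0.0
```

```bash

python3 -m pendant '[{"x":0,"y":-8,"z":1.4,"rx":0,"ry":0,"rz":0},{"x":0,"y":-14,"z":2.5,"rx":0,"ry":0,"rz":0},{"x":0,"y":-16,"z":2.8,"rx":0,"ry":0,"rz":0},{"x":0,"y":-16,"z":2.8,"rx":0,"ry":0,"rz":0},{"x":0,"y":-16,"z":2.8,"rx":0,"ry":0,"rz":0},{"x":0,"y":-10,"z":1.8,"rx":0,"ry":0,"rz":0},{"x":0,"y":0,"z":0,"rx":0,"ry":0,"rz":0},{"x":0,"y":0,"z":0,"rx":0,"ry":0,"rz":0}]'
cat >look.py <<'E'
# fit jug pose relative to tool (yaw fixed by jaws; tilt, dx, dz) from top+wrist cam blue rim
from plan import *
from h import proj,rim
from scipy.spatial import cKDTree
import cv2,sys
from station import ctrl,vision
def wcam():
    s=ctrl.state();c=vision.camera("wrist");W=np.eye(4);W[:3,:3]=s["tcp_rot"];W[:3,3]=s["tool_pos"];W=np.linalg.inv(W@np.array(c["T_tool_cam"]));c["R"],c["t"]=W[:3,:3],W[:3,3];return s,c
def blue(c):
    f=c["frame"].astype(int);return (f[...,2]>f[...,0]+35)&(f[...,2]>f[...,1]+20)
def fitjug(cams,s,tilt_axis=True,tip0=0):
    R=np.array(s["tcp_rot"]);p=np.array(s["tool_pos"])
    def pose(v): # v: tool angle a in the jug frame, grip point gx,gz in jug frame, y off, roll
        y=np.array([np.sin(v[0]),0,-np.cos(v[0])]);x=np.array([0,-1.,0]);RT=np.c_[x,y,np.cross(x,y)]
        JR=R@RT.T@Ro.from_rotvec([0,0,v[4]]).as_matrix()
        return p-JR@(np.array([v[1],v[3],v[2]])+11*RT[:,1]),JR
    obs=[]
    for c in cams:
        m=blue(c);pr=proj(c,rim()@pose([np.radians(10),-86,74,0,0])[1].T+pose([np.radians(10),-86,74,0,0])[0])
        u,v=np.nonzero(m)[::-1];k=np.c_[u,v];d=cKDTree(pr).query(k)[0];k=k[d<(22 if c is not cams[0] else 12)];obs.append(k)
    def res(v):
        Jp,JR=pose(v);o=[]
        for c,k in zip(cams,obs):
            pr=proj(c,rim()@JR.T+Jp);d=cKDTree(pr).query(k)[0];o.append(d/np.sqrt(len(k)))
        return np.r_[np.concatenate(o)*3,(v-np.array([np.radians(10),-86,74,0,0]))/[.5,6,6,6,.2]*.1]
    r=least_squares(res,[np.radians(10),-86,74,0,0],loss="soft_l1",x_scale=[.1,5,5,5,.1]);return r.x,pose(r.x),[len(k) for k in obs],pose
if __name__=="__main__":
    c1=vision.camera("top");s,c2=wcam();v,(Jp,JR),n,_=fitjug([c1,c2],s)
    print("a deg",np.degrees(v[0]),"grip",v[1:4],"yawoff",np.degrees(v[4]),n);print("jug",Jp,"tilt",np.degrees(np.arccos(JR[2,2])),"yaw",np.degrees(np.arctan2(JR[1,0],JR[0,0])),"spout",Jp+JR@[98,0,115])
    print(s["time_s"],s["tool_pos"],s["force"],s["finger_gap"])
    im=[]
    for c in(c1,c2):
        i=c["frame"][...,::-1].copy()
        for q in proj(c,rim()@JR.T+Jp): cv2.circle(i,tuple(int(t) for t in q),0,(0,255,255),-1)
        im.append(i)
    cv2.imwrite(sys.argv[1],np.hstack([cv2.resize(im[0][130:250,230:430],(400,240),interpolation=cv2.INTER_CUBIC),cv2.resize(im[1],(400,240))]))
E
python3 look.py pics/l1.png
```

```text
time_s: 8.9
tool_pos: [669.7, -119.5, 150.8]
tcp_rot: [[0.286, -0.171, -0.943], [0.958, 0.05, 0.281], [-0.001, -0.984, 0.178]]
force: [0.3, -0.2, -2.5]
finger_gap: 15.2
a deg -3.062159663894829 grip [-91.   96.6   0.5] yawoff 1.3265227528649475 [0, 11990]
jug [564.7 -89.9  88.4] tilt 13.339039318553317 yaw 164.76332025454965 spout [498.2 -72.4 222.9]
8.95 [ 669.5 -119.4  150.6] [-0.3  0.  -3.7] 15.324427187275333
```

View pics/l1.png

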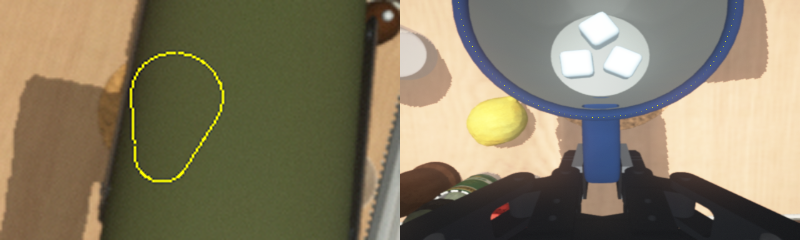

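```bash
cat >wfit.py <<'E'
from look import *
def wfit(fn=None):
    s,c=wcam();m=blue(c).astype(np.uint8);m=cv2.morphologyEx(m,cv2.MORPH_CLOSE,np.ones((5,5)))
    n,l,st,ce=cv2.connectedComponentsWithStats(m);i=1+np.argmax(st[1:,4]);m=(l==i)
    n,l2=cv2.connectedComponents((~m).astype(np.uint8),connectivity=4)
    ins=(l2==np.bincount(l2[40:90,330:460].ravel()).argmax()).astype(np.uint8)
    e=cv2.findContours(ins,cv2.RETR_EXTERNAL,cv2.CHAIN_APPROX_NONE)[0];k=max(e,key=len)[:,0].astype(float);k=k[(k[:,1]>3)&(k[:,0]>3)&(k[:,0]<556)]
    R=np.array(s["tcp_rot"]);p=np.array(s["tool_pos"]);M=rim(115,46.5,26.5)
    def pose(v):
        y=np.array([np.sin(v[0]),0,-np.cos(v[0])]);x=np.array([0,-1.,0]);RT=np.c_[x,y,np.cross(x,y)];JR=R@RT.T@Ro.from_rotvec([0,0,v[3]]).as_matrix()
        return p-JR@(np.array([-86,v[2],v[1]])+11*RT[:,1]),JR
    v0=np.array([np.radians(10),74,0,0])
    res=lambda v:np.r_[cKDTree(proj(c,M@pose(v)[1].T+pose(v)[0])).query(k)[0]/np.sqrt(len(k))*3,(v-v0)/[.3,6,4,.1]*.2]
    r=least_squares(res,v0,loss="soft_l1",x_scale=[.1,5,5,.1]);Jp,JR=pose(r.x)
    print("a",np.degrees(r.x[0]).round(2),"gz,y",r.x[1:3],"yawoff",np.degrees(r.x[3]),"cost",r.cost,len(k));print("jug",Jp,"tilt",np.degrees(np.arccos(JR[2,2])),"yaw",np.degrees(np.arctan2(JR[1,0],JR[0,0])),"spout",Jp+JR@[98,0,115])
    if fn:
        i=c["frame"][...,::-1].copy()
        for q in proj(c,M@JR.T+Jp): cv2.circle(i,tuple(int(t) for t in q),0,(0,255,255),-1)
        for q in k[::3]: cv2.circle(i,tuple(int(t) for t in q),0,(0,0,255),-1)
        for r_,z in((39,4),): 
            t=np.linspace(0,6.28,60)
            for q in proj(c,np.c_[r_*np.cos(t),r_*np.sin(t),0*t+z]@JR.T+Jp): cv2.circle(i,tuple(int(t) for t in q),0,(0,255,0),-1)
        cv2.imwrite(fn,i)
    return Jp,JR,s
if __name__=="__main__": wfit(sys.argv[1] if len(sys.argv)>1 else None)
E
python3 wfit.py pics/l2.png
```

```text
a 14.34 gz,y [71.1 -0.5] yawoff 0.9148516082247059 cost 53.21387545745441 540
jug [593.5 -98.7  84.4] tilt 4.053017498770291 yaw 164.3290603600303 spout [491.6 -69.9 192.2]
```

View pics/l2.png

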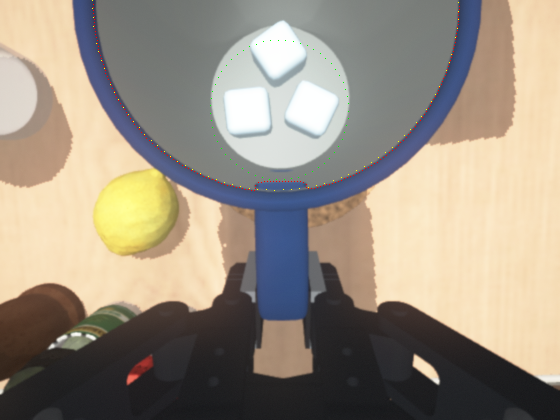

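```bash
cat >>plan.py <<'E'
def path(pts,s=None):
    if s is None:
        from station import ctrl;st=ctrl.state();s=(st["tool_pos"],np.array(st["tcp_rot"]))
    p,R=np.array(s[0],float),np.array(s[1]);out=[]
    for tp,TR in pts:
        sh=np.round(R.T@(tp-p),1);w=np.round(Ro.from_matrix(R.T@TR).as_rotvec(),3);p=p+R@sh;R=R@Ro.from_rotvec(w).as_matrix()
        out.append('{'+','.join(f'"{k}":{v:g}' for k,v in zip(("x","y","z","rx","ry","rz"),[*sh,*w]))+'}')
        if np.linalg.norm(sh)>60 or np.linalg.norm(w)>.186: print("TOO BIG",sh,w)
    print('['+','.join(out)+']');print("end",p,np.abs(R-pts[-1][1]).max().round(4));return p,R
E
python3 - <<'E'
from plan import *
from station import ctrl
a=np.radians(10.2);s=ctrl.state();P=fit()[0]
yd=np.radians(255);d=np.array([np.cos(yd),np.sin(yd),0]);J1,_=lippose(yd,0,T-42*d+[0,0,160])
J0=np.array([589,-96,85.]);pts=[]
for f in np.linspace(0,1,12)[1:]: pts.append(tool(J0+(J1-J0)*f,jugR(YAW+(yd-YAW)*f,0),a))
path(pts);q=s["qpos"]
for p in pts: q,e,r=ik(*p,P,q);print(q,round(e,1))
E
```

```text
[{"x":4.5,"y":6.5,"z":1.7,"rx":-0.001,"ry":-0.141,"rz":0.025},{"x":5.6,"y":4.3,"z":3.4,"rx":-0,"ry":-0.144,"rz":0.026},{"x":6.1,"y":4.4,"z":4.2,"rx":-0,"ry":-0.143,"rz":0.026},{"x":6.8,"y":4.6,"z":5.1,"rx":-0,"ry":-0.143,"rz":0.026},{"x":7.5,"y":4.8,"z":5.7,"rx":-0.001,"ry":-0.143,"rz":0.025},{"x":8.4,"y":4.8,"z":6.4,"rx":0.001,"ry":-0.143,"rz":0.026},{"x":9.4,"y":5,"z":6.9,"rx":-0,"ry":-0.144,"rz":0.026},{"x":10.3,"y":4.9,"z":7.2,"rx":-0,"ry":-0.143,"rz":0.026},{"x":11.4,"y":5.1,"z":7.4,"rx":-0,"ry":-0.143,"rz":0.026},{"x":12.5,"y":5,"z":7.4,"rx":-0.001,"ry":-0.143,"rz":0.025},{"x":13.5,"y":5,"z":7.3,"rx":0.001,"ry":-0.143,"rz":0.026}]
end [565.96  -81.592 108.188] 0.0005
[-0.168  0.667  0.271  1.352 -0.004 -0.021] 0.0
[-0.149  0.658  0.247  1.336 -0.026 -0.146] 0.0
[-0.13   0.644  0.214  1.313 -0.048 -0.271] 0.0
[-0.112  0.624  0.172  1.283 -0.069 -0.397] 0.0
[-0.095  0.599  0.121  1.247 -0.09  -0.525] 0.0
[-0.08   0.569  0.064  1.206 -0.109 -0.654] 0.0
[-0.067  0.536  0.001  1.161 -0.127 -0.786] 0.0
[-0.056  0.499 -0.067  1.112 -0.142 -0.921] 0.0
[-0.049  0.46  -0.137  1.06  -0.156 -1.06 ] 0.0
[-0.045  0.419 -0.209  1.006 -0.166 -1.203] 0.0
[-0.045  0.376 -0.283  0.951 -0.174 -1.351] 0.0
```

```bash
python3 -m pendant '[{"x":4.5,"y":6,"z":1.7,"rx":0,"ry":-0.142,"rz":0.025},{"x":5.6,"y":4.3,"z":3.4,"rx":0,"ry":-0.144,"rz":0.026},{"x":6.1,"y":4.4,"z":4.2,"rx":0,"ry":-0.143,"rz":0.026},{"x":6.8,"y":4.6,"z":5.1,"rx":0,"ry":-0.143,"rz":0.026},{"x":7.5,"y":4.8,"z":5.7,"rx":0,"ry":-0.143,"rz":0.026},{"x":8.4,"y":4.8,"z":6.4,"rx":0,"ry":-0.143,"rz":0.026},{"x":9.4,"y":5,"z":6.9,"rx":0,"ry":-0.144,"rz":0.026},{"x":10.3,"y":4.9,"z":7.2,"rx":0,"ry":-0.143,"rz":0.026},{"x":11.4,"y":5.1,"z":7.4,"rx":0,"ry":-0.143,"rz":0.026},{"x":12.5,"y":5,"z":7.4,"rx":0,"ry":-0.143,"rz":0.025},{"x":13.5,"y":5,"z":7.3,"rx":0,"ry":-0.143,"rz":0.026},{"x":0,"y":0,"z":0,"rx":0,"ry":0,"rz":0}]'
python3 - <<'E'
from wfit import *
Jp,JR,s=wfit()
im=[]
for n,w in(("top",(150,290,250,450)),("side",(60,310,100,385))):
    c=vision.camera(n);i=c["frame"][...,::-1].copy();np.save(n+".npy",c["frame"])
    for q in proj(c,rim()@JR.T+Jp): cv2.circle(i,tuple(int(t) for t in q),0,(0,255,255),-1)
    i=i[w[0]:w[1],w[2]:w[3]];im.append(cv2.resize(i,(400,int(400*i.shape[0]/i.shape[1])),interpolation=cv2.INTER_CUBIC))
h=max(i.shape[0] for i in im);im=[cv2.copyMakeBorder(i,0,h-i.shape[0],0,0,0) for i in im];cv2.imwrite("pics/p1.png",np.hstack(im))
E
```

```text
time_s: 10.55
tool_pos: [564.3, -81.5, 108.9]
tcp_rot: [[-0.966, -0.048, -0.255], [0.259, -0.171, -0.951], [0.002, -0.984, 0.178]]
force: [0.1, 0.3, -2.0]
finger_gap: 15.3
a 13.94 gz,y [72.2 -0.4] yawoff 0.1731439815958822 cost 50.38018182019578 530
jug [ 544.2 -158.1   42.2] tilt 3.6995964001109414 yaw -104.85815106890888 spout [ 517.4 -259.9  150.6]
```

View pics/p1.png

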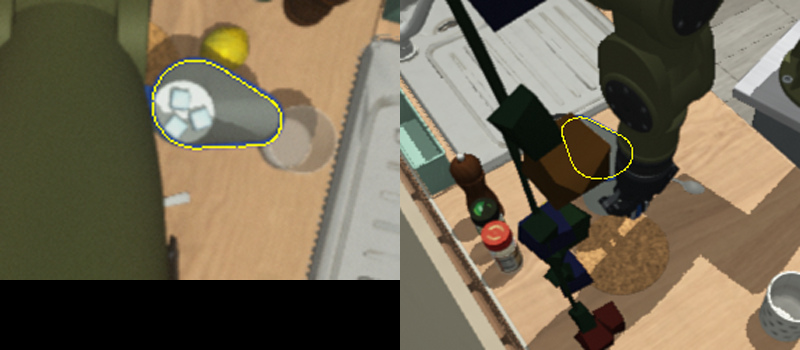

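```bash
python3 - <<'E'
from plan import *
from station import ctrl
P=fit()[0];s=ctrl.state();a=np.radians(13.9);yd=np.radians(255);d=np.array([np.cos(yd),np.sin(yd),0]);q=s["qpos"]
pts=[];zs=[]
def P_(tip,z):return tool(*lippose(yd,np.radians(tip),T-42*d+[0,0,z]),a,72.2)
A=[P_(t,z) for t,z in zip(np.linspace(4,60,10)[1:],np.linspace(148,122,10)[1:])]
B=[P_(t,z) for t,z in zip(np.linspace(60,88,9)[1:],np.linspace(122,117,9)[1:])]
e=path(A);path(B,e)
for p in A+B: q,er,r=ik(*p,P,q);print(q,round(er,2))
E
```

```text
[{"x":1.3,"y":-15.8,"z":-3,"rx":-0.114,"ry":-0.001,"rz":-0.001},{"x":0,"y":-17.6,"z":0.1,"rx":-0.109,"ry":-0,"rz":-0},{"x":0,"y":-17.6,"z":0.3,"rx":-0.108,"ry":-0,"rz":-0},{"x":0,"y":-17.7,"z":0.7,"rx":-0.109,"ry":-0,"rz":-0},{"x":0,"y":-17.7,"z":0.9,"rx":-0.109,"ry":-0,"rz":-0},{"x":0,"y":-17.9,"z":1.3,"rx":-0.108,"ry":-0,"rz":-0},{"x":0,"y":-17.9,"z":1.5,"rx":-0.109,"ry":-0,"rz":-0},{"x":-0,"y":-18.1,"z":1.8,"rx":-0.108,"ry":-0,"rz":-0},{"x":-0,"y":-18.3,"z":2.1,"rx":-0.109,"ry":0,"rz":-0}]
end [ 554.317 -125.101  252.267] 0.0004
[{"x":-0,"y":-11.2,"z":0.3,"rx":-0.061,"ry":0,"rz":-0},{"x":-0,"y":-11.1,"z":0.3,"rx":-0.061,"ry":0,"rz":-0},{"x":-0,"y":-11.2,"z":0.3,"rx":-0.061,"ry":0,"rz":-0},{"x":-0,"y":-11.2,"z":0.4,"rx":-0.061,"ry":0,"rz":-0},{"x":-0,"y":-11.2,"z":0.4,"rx":-0.061,"ry":0,"rz":-0},{"x":-0,"y":-11.3,"z":0.4,"rx":-0.062,"ry":0,"rz":-0},{"x":-0,"y":-11.3,"z":0.4,"rx":-0.061,"ry":0,"rz":-0},{"x":-0,"y":-11.3,"z":0.4,"rx":-0.061,"ry":0,"rz":-0}]
end [ 534.305 -199.656  296.408] 0.0003
[-0.097  0.341 -0.281  0.959 -0.063 -1.406] 0.0
[-0.156  0.315 -0.273  0.978  0.044 -1.465] 0.0
[-0.219  0.299 -0.261  1.004  0.153 -1.527] 0.0
[-0.285  0.294 -0.243  1.04   0.262 -1.595] 0.0
[-0.353  0.301 -0.219  1.085  0.369 -1.669] 0.0
[-0.422  0.321 -0.19   1.143  0.472 -1.751] 0.0
[-0.489  0.353 -0.153  1.214  0.57  -1.842] 0.0
[-0.555  0.398 -0.109  1.301  0.661 -1.945] 0.0
[-0.616  0.455 -0.059  1.403  0.742 -2.061] 0.0
[-0.649  0.492 -0.026  1.47   0.783 -2.132] 0.0
[-0.68   0.533  0.009  1.543  0.819 -2.208] 0.0
[-0.71   0.577  0.045  1.62   0.852 -2.289] 0.0
[-0.738  0.624  0.083  1.702  0.879 -2.373] 0.0
[-0.765  0.674  0.121  1.788  0.902 -2.462] 0.0
[-0.789  0.726  0.159  1.876  0.921 -2.553] 0.0
[-0.812  0.78   0.196  1.966  0.934 -2.645] 0.0
[-0.833  0.834  0.233  2.056  0.942 -2.739] 0.0
```

Step to a 60° tip first, then check before the ice slides.

```bash
python3 -m pendant '[{"x":1.3,"y":-15.8,"z":-3,"rx":-0.112,"ry":-0.001,"rz":-0.001},{"x":0,"y":-17.6,"z":0.1,"rx":-0.109,"ry":0,"rz":0},{"x":0,"y":-17.6,"z":0.3,"rx":-0.109,"ry":0,"rz":0},{"x":0,"y":-17.7,"z":0.7,"rx":-0.109,"ry":0,"rz":0},{"x":0,"y":-17.7,"z":0.9,"rx":-0.109,"ry":0,"rz":0},{"x":0,"y":-17.9,"z":1.3,"rx":-0.108,"ry":0,"rz":0},{"x":0,"y":-17.9,"z":1.5,"rx":-0.109,"ry":0,"rz":0},{"x":0,"y":-18.1,"z":1.8,"rx":-0.108,"ry":0,"rz":0},{"x":0,"y":-18.3,"z":2.1,"rx":-0.109,"ry":0,"rz":0},{"x":0,"y":0,"z":0,"rx":0,"ry":0,"rz":0},{"x":0,"y":0,"z":0,"rx":0,"ry":0,"rz":0}]'
python3 - <<'E'
from wfit import *
Jp,JR,s=wfit()
im=[]
for n,w in(("top",(150,290,250,450)),("wrist",(0,420,0,560))):
    c=vision.camera(n) if n=="top" else wcam()[1];i=c["frame"][...,::-1].copy()
    for q in proj(c,rim()@JR.T+Jp): cv2.circle(i,tuple(int(max(-99,min(t,999))) for t in q),0,(0,255,255),-1)
    i=i[w[0]:w[1],w[2]:w[3]];im.append(cv2.resize(i,(400,int(400*i.shape[0]/i.shape[1])),interpolation=cv2.INTER_CUBIC))
h=max(i.shape[0] for i in im);im=[cv2.copyMakeBorder(i,0,h-i.shape[0],0,0,0) for i in im];cv2.imwrite("pics/p2.png",np.hstack(im))
E
```

```text
time_s: 12.08
tool_pos: [554.2, -125.4, 251.6]
tcp_rot: [[-0.966, 0.184, -0.18], [0.258, 0.694, -0.672], [0.001, -0.696, -0.718]]
force: [-0.3, 0.5, -1.8]
finger_gap: 14.9
a 13.78 gz,y [71.1 -0.8] yawoff 0.14617417843948863 cost 57.079408745711106 548
jug [ 557.7 -115.9  149.1] tilt 59.68938418179758 yaw -104.7170476945643 spout [ 519.7 -259.7  122.6]
```

View pics/p2.png

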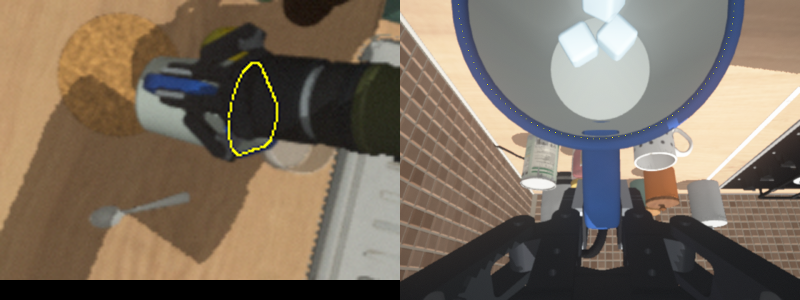

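```bash
python3 -m pendant '[{"x":0,"y":-11.2,"z":0.3,"rx":-0.061,"ry":0,"rz":0},{"x":0,"y":-11.2,"z":0.3,"rx":-0.061,"ry":0,"rz":0},{"x":0,"y":-11.2,"z":0.3,"rx":-0.061,"ry":0,"rz":0},{"x":0,"y":-11.2,"z":0.4,"rx":-0.061,"ry":0,"rz":0},{"x":0,"y":-11.2,"z":0.4,"rx":-0.061,"ry":0,"rz":0},{"x":0,"y":-11.3,"z":0.4,"rx":-0.062,"ry":0,"rz":0},{"x":0,"y":-11.3,"z":0.4,"rx":-0.061,"ry":0,"rz":0},{"x":0,"y":-11.3,"z":0.4,"rx":-0.061,"ry":0,"rz":0},{"x":0,"y":0,"z":0,"rx":0,"ry":0,"rz":0},{"x":0,"y":0,"z":0,"rx":0,"ry":0,"rz":0},{"x":0,"y":0,"z":0,"rx":0,"ry":0,"rz":0},{"x":0,"y":0,"z":0,"rx":0,"ry":0,"rz":0}]'
python3 - <<'E'
from wfit import *
wfit()
a=wcam()[1]["frame"];b=vision.camera("top")["frame"][150:290,280:467]
cv2.imwrite("pics/p3.png",np.hstack([cv2.resize(x,(400,300)) for x in(a,b)])[...,::-1])
E
```

```text
time_s: 13.72
tool_pos: [534.1, -199.1, 297.2]
tcp_rot: [[-0.967, 0.247, -0.07], [0.256, 0.929, -0.267], [-0.001, -0.276, -0.961]]
force: [-0.1, 0.1, -1.7]
finger_gap: 15.4
a 14.24 gz,y [71.3  0.7] yawoff 1.0351281513285524 cost 49.5675334706835 530
jug [ 549.8 -143.3  212. ] tilt 88.19900016363256 yaw -73.55215732851748 spout [ 521.4 -257.8  117.7]
```

View pics/p3.png

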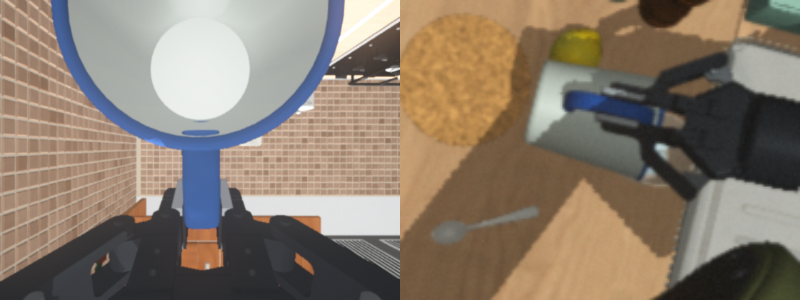

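```bash
python3 - <<'E'
from plan import *
from h import back
from station import vision,finder
a=np.radians(13.9);yd=np.radians(255);d=np.array([np.cos(yd),np.sin(yd),0])
P_=lambda tip,z:tool(*lippose(yd,np.radians(tip),T-42*d+[0,0,z]),a,72)
path([P_(t,z) for t,z in zip(np.linspace(88,4,11)[1:],np.linspace(117,150,11)[1:])])
c=vision.camera("top")
for m in finder.silhouettes(c,"cork_mat")[:2]:
    v,u=np.nonzero(m["mask"]);e=cv2.fitEllipse(np.c_[u,v].astype(np.float32)) if 0 else None
    b=m["box"];print(m["p"],b,back(c,[u.mean(),v.mean()],6),back(c,[(b[0]+b[2])/2,(b[1]+b[3])/2],6))
E
```

```text
[{"x":-0.5,"y":26.7,"z":0.5,"rx":0.145,"ry":0.001,"rz":0.002},{"x":0,"y":26.2,"z":0.2,"rx":0.146,"ry":-0,"rz":-0},{"x":0,"y":25.7,"z":0.5,"rx":0.147,"ry":-0,"rz":-0},{"x":0,"y":25.4,"z":0.8,"rx":0.147,"ry":-0,"rz":-0},{"x":0,"y":25,"z":1.1,"rx":0.146,"ry":-0,"rz":-0},{"x":0,"y":24.7,"z":1.6,"rx":0.147,"ry":-0,"rz":-0},{"x":0,"y":24.5,"z":1.9,"rx":0.146,"ry":-0,"rz":-0},{"x":0,"y":24.3,"z":2.4,"rx":0.147,"ry":-0,"rz":0},{"x":0,"y":24.2,"z":2.9,"rx":0.147,"ry":-0,"rz":0},{"x":0,"y":24.2,"z":3.4,"rx":0.146,"ry":-0,"rz":0}]
end [566.7 -79.1 109.2] 0.0003
0.57 [277.5, 156.7, 342.4, 217.1] [597.3 -89.9   6. ] [597.3 -90.2   6. ]
```

```bash
python3 -m pendant '[{"x":-0.5,"y":26.7,"z":0.5,"rx":0.145,"ry":0.001,"rz":0.002},{"x":0,"y":26.2,"z":0.2,"rx":0.146,"ry":0,"rz":0},{"x":0,"y":25.7,"z":0.5,"rx":0.147,"ry":0,"rz":0},{"x":0,"y":25.4,"z":0.8,"rx":0.147,"ry":0,"rz":0},{"x":0,"y":25,"z":1.1,"rx":0.146,"ry":0,"rz":0},{"x":0,"y":24.7,"z":1.6,"rx":0.147,"ry":0,"rz":0},{"x":0,"y":24.5,"z":1.9,"rx":0.146,"ry":0,"rz":0},{"x":0,"y":24.3,"z":2.4,"rx":0.147,"ry":0,"rz":0},{"x":0,"y":24.2,"z":2.9,"rx":0.147,"ry":0,"rz":0},{"x":0,"y":24.2,"z":3.4,"rx":0.146,"ry":0,"rz":0},{"x":0,"y":0,"z":0,"rx":0,"ry":0,"rz":0},{"x":0,"y":0,"z":0,"rx":0,"ry":0,"rz":0}]'
python3 - <<'E'
from wfit import *
wfit()
c=vision.camera("top");cv2.imwrite("pics/top5.png",c["frame"][...,::-1])
cv2.imwrite("pics/p4.png",cv2.resize(c["frame"][150:255,290:440],(600,420),interpolation=cv2.INTER_CUBIC)[...,::-1])
from station import finder
for n in("tumbler","ice_0"):
  for x in finder.silhouettes(c,n)[:4]: print(n,round(x["p"],2),x["box"])
E
```

```text
time_s: 15.48
tool_pos: [566.5, -79.1, 109.3]
tcp_rot: [[-0.966, -0.045, -0.256], [0.26, -0.163, -0.952], [0.001, -0.986, 0.169]]
force: [0.4, -0.1, -2.5]
finger_gap: 15.1
a 13.92 gz,y [72.2 -0.2] yawoff 0.30246008848805717 cost 51.01170100518037 530
jug [ 546.6 -155.2   41.9] tilt 4.195612124105936 yaw -104.74285921666934 spout [ 519.7 -257.9  149.4]
tumbler 0.72 [381.1, 201.5, 415.9, 237.0]
ice_0 0.54 [385.3, 212.4, 391.2, 224.5]
ice_0 0.5 [395.2, 209.5, 405.5, 220.2]
```

View pics/p4.png

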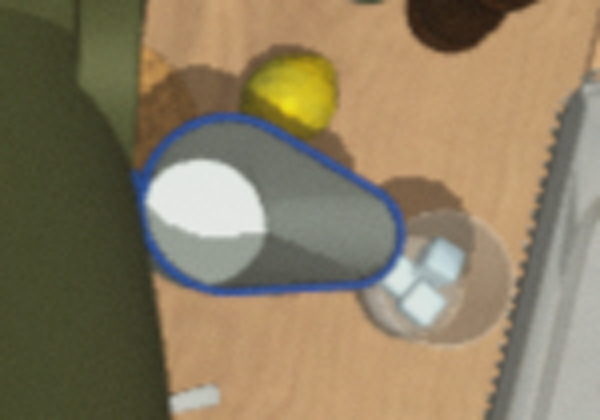

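```bash
python3 - <<'E'
from plan import *
from station import ctrl
P=fit()[0];s=ctrl.state();a=np.radians(14);yd=np.radians(255.2)
M=np.array([594,-91,0.])
A=[tool(np.array([546.6,-155.2,z]),jugR(yd,np.radians(t)),a,72.2) for t,z in((2,55),(0,65))]
J0=np.array([546.6,-155.2,65]);J1=M+[0,0,30]
A+=[tool(J0+(J1-J0)*f,jugR(yd,0),a,72.2) for f in(.25,.5,.75,1)]
e=path(A);path([tool(M+[0,0,12],jugR(yd,0),a,72.2)],e);q=s["qpos"]
for p in A: q,er,r=ik(*p,P,q)
print(q,er)
E
```

```text
[{"x":0.6,"y":-9.8,"z":-1.9,"rx":0.039,"ry":-0.006,"rz":0},{"x":0,"y":-7.5,"z":-0.6,"rx":0.035,"ry":-0,"rz":0},{"x":-7.3,"y":4,"z":-20.1,"rx":-0,"ry":-0,"rz":0},{"x":-7.4,"y":4,"z":-20.2,"rx":-0,"ry":-0,"rz":0},{"x":-7.4,"y":4,"z":-20.1,"rx":-0,"ry":-0,"rz":0},{"x":-7.3,"y":4,"z":-20.1,"rx":-0,"ry":-0,"rz":0}]
end [615.287 -10.394  91.55 ] 0.0003
[{"x":-0,"y":17.5,"z":-4.3,"rx":-0,"ry":-0,"rz":0}]
end [615.268 -10.457  73.529] 0.0003
[ 0.102  0.504 -0.138  1.017 -0.228 -1.2  ] 1.3059303841382242e-12
```

```bash
python3 -m pendant '[{"x":0.6,"y":-9.8,"z":-1.9,"rx":0.039,"ry":-0.006,"rz":0},{"x":0,"y":-7.5,"z":-0.6,"rx":0.035,"ry":0,"rz":0},{"x":-7.4,"y":4,"z":-20.1,"rx":0,"ry":0,"rz":0},{"x":-7.4,"y":4,"z":-20.1,"rx":0,"ry":0,"rz":0},{"x":-7.4,"y":4,"z":-20.1,"rx":0,"ry":0,"rz":0},{"x":-7.3,"y":4,"z":-20.1,"rx":0,"ry":0,"rz":0},{"x":0,"y":9.7,"z":-2.4,"rx":0,"ry":0,"rz":0},{"x":0,"y":0,"z":0,"rx":0,"ry":0,"rz":0},{"x":0,"y":0,"z":0,"rx":0,"ry":0,"rz":0}]'; python3 wfit.py; python3 -c "
from station import ctrl;s=ctrl.state();print(s['force'],s['torque'])"
```

```text
time_s: 16.8
tool_pos: [614.3, -9.9, 80.3]
tcp_rot: [[-0.967, -0.064, -0.246], [0.254, -0.235, -0.938], [0.002, -0.97, 0.244]]
force: [0.4, -0.3, -2.7]
finger_gap: 15.2
a 13.76 gz,y [72.7 -0.2] yawoff 0.29759732189012705 cost 50.80880088829009 529
jug [593.5 -91.1  18.9] tilt 0.37530907254188883 yaw -104.4330791588335 spout [ 569.5 -185.4  134.5]
[-0.40668208 -0.53313782 -2.36941925] [ 0.53453087 -0.14836958  0.00553782]
```

```bash
python3 -m pendant '[{"x":0,"y":3.9,"z":-1,"rx":0,"ry":0,"rz":0},{"x":0,"y":3.9,"z":-1,"rx":0,"ry":0,"rz":0},{"x":0,"y":0,"z":0,"rx":0,"ry":0,"rz":0}]' | grep -E "force|pos"
for i in 1; do python3 -m pendant '[{"x":0,"y":1.5,"z":-0.4,"rx":0,"ry":0,"rz":0},{"x":0,"y":0,"z":0,"rx":0,"ry":0,"rz":0}]'| grep -E "force|pos"; done
python3 -m pendant '[{"x":0,"y":1.5,"z":-0.4,"rx":0,"ry":0,"rz":0},{"x":0,"y":0,"z":0,"rx":0,"ry":0,"rz":0}]'| grep -E "force|pos"
```

```text
tool_pos: [614.3, -9.5, 71.8]
force: [-0.1, -0.7, -1.5]
tool_pos: [614.6, -9.3, 70.6]
force: [0.0, -0.5, -2.6]
tool_pos: [614.6, -9.3, 69.0]
force: [0.5, -0.2, -3.1]
```

```bash
for i in 1; do python3 -m pendant '[{"x":0,"y":1,"z":-0.25,"rx":0,"ry":0,"rz":0},{"x":0,"y":0,"z":0,"rx":0,"ry":0,"rz":0}]'| grep -E "force|pos"; done
python3 -m pendant '[{"x":0,"y":1,"z":-0.25,"rx":0,"ry":0,"rz":0},{"x":0,"y":0,"z":0,"rx":0,"ry":0,"rz":0}]'| grep -E "force|pos"; python3 wfit.py
```

```text
tool_pos: [614.6, -9.3, 68.0]
force: [0.3, -0.8, -2.8]
tool_pos: [614.8, -9.3, 67.1]
force: [0.1, -0.2, -2.1]
a 13.79 gz,y [72.5 -0.4] yawoff 0.21817538125233543 cost 51.054745913349336 529
jug [594.1 -90.5   5.8] tilt 0.32723023186738853 yaw -104.47508100483392 spout [ 569.9 -184.8  121.3]
```

```bash
python3 -m pendant '[{"x":0,"y":1,"z":-0.25,"rx":0,"ry":0,"rz":0},{"x":0,"y":0,"z":0,"rx":0,"ry":0,"rz":0}]'| grep -E "force|pos"
python3 -m pendant '[{"x":0,"y":1,"z":-0.25,"rx":0,"ry":0,"rz":0},{"x":0,"y":0,"z":0,"rx":0,"ry":0,"rz":0}]'| grep -E "force|pos"; python3 -c "
from station import ctrl;s=ctrl.state();print(s['force'],s['torque'])"
```

```text
tool_pos: [615.1, -9.4, 66.7]
force: [-1.2, 1.0, 5.2]
tool_pos: [615.4, -9.4, 66.5]
force: [-2.0, 2.1, 8.7]
[-2.03005814  2.0509154   8.68789294] [-0.16648182  0.6182029  -0.20476291]
```

```bash
python3 -m pendant '[{"x":0,"y":-1,"z":0.2,"rx":0,"ry":0,"rz":0},{"x":0,"y":0,"z":0,"rx":0,"ry":0,"rz":0}]'| grep -E "force|pos"
python3 -m pendant '[{"x":0,"y":0,"z":0,"rx":0,"ry":0,"rz":0},{"x":0,"y":0,"z":0,"rx":0,"ry":0,"rz":0},{"x":0,"y":0,"z":0,"rx":0,"ry":0,"rz":0},{"x":0,"y":0,"z":0,"rx":0,"ry":0,"rz":0}]' 46
python3 -m pendant '[{"x":0,"y":-8,"z":0,"rx":0,"ry":0,"rz":0},{"x":0,"y":-15,"z":0,"rx":0,"ry":0,"rz":0},{"x":0,"y":-25,"z":0,"rx":0,"ry":0,"rz":0},{"x":0,"y":-35,"z":0,"rx":0,"ry":0,"rz":0},{"x":0,"y":-35,"z":0,"rx":0,"ry":0,"rz":0},{"x":0,"y":-35,"z":0,"rx":0,"ry":0,"rz":0},{"x":0,"y":0,"z":0,"rx":0,"ry":0,"rz":0}]'
python3 - <<'E'
from h import *
from station import vision,finder
a=vision.camera("wrist")["frame"];c=vision.camera("top");b=c["frame"]
cv2.imwrite("pics/e1.png",np.hstack([cv2.resize(a,(400,300)),cv2.resize(b[130:280,250:450],(400,300))])[...,::-1])
for n,z in(("jug",0),("tumbler",0),("lemon",0),("ice_0",0)): print(n,[(round(x["p"],2),x["box"]) for x in finder.silhouettes(c,n)[:3]])
E
```

```text
tool_pos: [615.2, -9.4, 66.6]
force: [-0.5, 1.2, 6.3]
time_s: 19.52
tool_pos: [614.5, -9.2, 65.8]
tcp_rot: [[-0.967, -0.064, -0.245], [0.254, -0.235, -0.938], [0.002, -0.97, 0.244]]
force: [0.4, 0.4, -0.6]
finger_gap: 46.1
time_s: 20.4
tool_pos: [626.7, 27.8, 218.8]
tcp_rot: [[-0.968, -0.057, -0.246], [0.253, -0.234, -0.939], [-0.005, -0.971, 0.241]]
force: [0.3, -0.8, -0.4]
finger_gap: 46.2
jug [(0.67, [352.7, 162.6, 373.5, 187.8]), (0.6, [276.9, 158.2, 358.4, 207.2])]
tumbler [(0.91, [376.5, 201.2, 415.1, 237.1])]
lemon [(0.95, [348.4, 163.3, 375.5, 188.0]), (0.48, [392.6, 210.4, 403.9, 222.1])]
ice_0 [(0.56, [384.5, 209.7, 392.5, 221.8])]
```

View pics/e1.png

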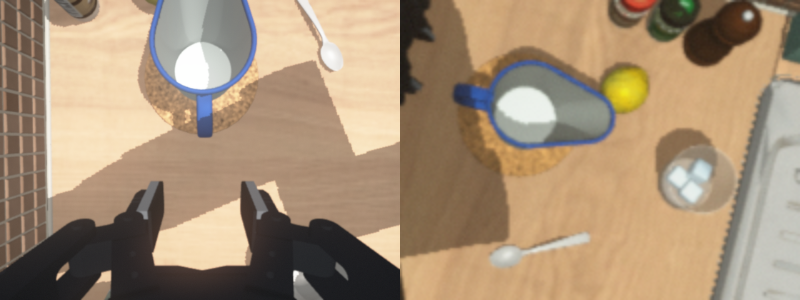

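```bash
python3 -c "
from station import ctrl;print(ctrl.close_job())"
```

```text
the job is handed in; nothing more can be done
None
```

I poured all three ice cubes into the tumbler, set the empty jug back upright on its mat, let go, backed the hand clear and handed the job in. It took about 20 of the 54 s, and the hand-in gave no verdict.

**Pour:** I gripped the handle from above and lifted the jug 80 mm. I then turned its spout toward the tumbler, with the lip about 40 mm from the glass's centre. The lip was at about 150 mm while the jug was upright, and 118–123 mm during the tip to 88°.

**Last checks:**
- **Ice:** the final top picture shows three cubes in the glass and none in the jug. The network found only one cube there (two in an earlier picture), so the count of three is from looking at the pictures.
- **Jug:** just before release it was fitted at (594, -91) mm with 0.3° of tilt, and the mat's centre is at about (597, -90) mm. After release it stands on the mat in both the top and wrist views, but I did not measure its pose again.
- **Bystanders:** the tumbler and lemon are where they were, to within a few pixels. The teaspoon looks unmoved. The mug is outside the final picture, but nothing came near it.

**Disagreements:**
- **Sag and grip height:** the jug sagged about 4° in the grip, which I corrected before setting it down. The grip height from the wrist view was about 3 mm lower than the arm pose implied, so I lowered it in 1 mm steps until the force showed contact.
- **Handle direction:** the jug stands turned about 90° from its starting direction, with its handle to the robot's left. I left it that way to keep the wrist clear of the wall.

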